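Lift a custard cup out of the filling stand and tray it

ROBOT

A 6-joint arm with a two-finger parallel gripper is mounted at the origin on a cart in front of the work surface, level with it; the furniture and walls round the work are solid. World frame = base frame: x ahead of the robot, y to its left, z up, the work surface at z = 0. Lengths are in m, angles in rad, forces in N, time in s.
With the tool pointing down it reaches from about 0.4 to 0.825 m from the base axis. Payload 7 kg.
Tool frame: the origin (TCP) lies at the centre of the arm's flange, where the gripper is bolted on; the fingertips stand 178 mm ahead of it and the grasp point (between the pads) lies 159 mm ahead of it (arm.tip_reach is the distance from the TCP to the fingertips, in m); z points along the fingers, y is the direction in which the jaws open and shut (so a half turn about z gives the same grasp; the last joint's range is limited). The gripper opens to 88 mm and grips with 3 to 60 N. Pads are 19 mm wide; open, the fingers measure 130 mm over their backs; the gripper's body (78 mm by 193 mm) begins 47 mm behind the grasp point.
Start: joints at [-0.863, 0.359, 0.012, 0, -1.224, -0.288], TCP at [0.275, -0.616, 0.405] pointing down, gripper open.
Joint ranges: [-3.07, 3.07], [-1.43, 2.12], [-1.02, 1.25], [-3.03, 1.67], [-3.05, -0], [-3.03, 3.03]. Speed limits (rad/s): [2.39, 2.39, 3.01, 3.14, 3.14, 3.14].

INTERFACE

Orientations are given as [roll, pitch, yaw] about the fixed x, y, z axes, in that order (R = Rz(yaw) Ry(pitch) Rx(roll)).
In Python, from station import arm gives the robot as it stands.
- The arm moves only by the shell command python3 -m inch 'ROWS' [OPENING] [FORCE]. ROWS is JSON, a list that holds one entry, the list of rows, each a list of 6 numbers: the shift along the world's x, y, z in units of 200 mm (1.0 is 200 mm), then the turn, a rotation vector about the world's x, y, z in units of 180 degrees (1.0 is 180 degrees). A call has 1 to 8 rows; each row is the pose to reach, as a shift and turn from the pose commanded when the call began, turning the shorter way round; what a row does not reach only later rows make up. A row lasts 1/8 s, in which the tool goes at most 62.5 mm and 10.7 degrees, less where a joint would pass 70% of its speed; a pose out of reach is approached as far as the arm can. A call with a number of a shift or a turn outside -1 to 1 is refused whole. A call with a gripper value outside its range is refused whole. OPENING is the finger opening in mm, from 0 to 87.6, set as the call begins (- or left out, the last holds). The fingers move at their own pace and stop on an object; FORCE is the grip in N (left out, the last holds). Time passes only in rows, so rows that repeat a pose let the fingers close. It gives the time, the measured TCP pose, the force and the opening at its end, in the units of the state.
- arm.get_state(): the state, without advancing time (a new reading comes with each control period).
- arm.grab_frame(name): name is "scene" or "side" or "wrist"; returns the picture (480x640x3 uint8, blue, green, red); there is no depth.
- arm.camera_params(name): a dict with "vertical_fov" (degrees; the focal length in pixels is half the picture's height over the tangent of half this angle, whatever the lens; pixels are square), "cx", "cy" (the principal point, pixels), "pose" (4x4, takes a point from camera to world coordinates). Camera axes: x right, y down, z forward; pixel columns grow to the right and rows downward; lengths in m; the calibration is good to about 2 mm. The wrist camera is an equidistant fisheye: a pixel r from the principal point sees the ray r / f radians off the axis. A picture is of the moment at which its call begins: read the wrist's pose just before it. camera_params takes no time and is no camera call; for the wrist camera it gives the pose at the moment of the call.
- arm.job_done(): hands the job in, once; it reports no verdict.
Trained networks look in the newest picture that a camera, given by its name, has taken for a name from the list of things; names that differ only in an ending like _2 or _b are one class to them, and where a whole thing is asked for, a point or a joint stands for the part that bears it (a point fixed in the world has none). Each returns a list of dicts, best first, with "score" (0 to 1); they miss things now and then, are a little off and sometimes report something else, mostly with a low value. They report only what shows in the picture. A call takes as long as a camera call.
- arm.search_frame(target, camera): "box" ([left, top, right, bottom] in pixels, round what is visible of it).
- arm.regions_of(target, camera): "region" (480x640 bool, what is visible of it) and "box" ([left, top, right, bottom] in pixels, round what is visible of it).
The state is a dict: "t": time; "q": joint angles; "qd": joint speeds; "joint_efforts": joint torques, N m; "eef_pos": TCP position; "ee_rot": TCP orientation; "force": force on the tool from outside, world axes, zero at the start; "moment": the same for the moment, N m; "width": finger opening in m.
Only numpy, scipy, OpenCV 4.12 (cv2) and the standard library are available. Lean on these libraries where they do the work, as an engineer would, in place of code of your own. Each camera call takes 0.05 s, during which the arm holds its last target.

TASK

Take the custard cup out of the filling stand: push the hold-down bar near its free end so that it swings right aside, press the grey tab of the lift arm right down so that its other end tips up and raises the cup out of its well, then take the cup and lower it, without dropping it, upright onto the empty half of the small tray. Finally swing the hold-down bar back across the empty well, and leave the cup already on the tray and all the other things where they stand.

Things in the scene. Friction and masses are not known exactly. Their poses are not given: they have to be found in the camera images.
- stand: the fixed filling stand on a steel base plate 250 x 110 mm, 8 mm thick. Origin: on the worktop, under the fulcrum (cross pin, 40 mm up) of its lift arm; z up. +x points along the stand to the white block with the well (90 x 90 mm, top 80 mm up, its centre 78 mm from the origin on the x axis); -x points to the grey press tab; the hold-down bar's post stands on the -y side of the well. The fulcrum cheeks reach 54 mm up, 15 mm either way along x.
- lift_arm (a joint): see-saw lift arm, rad: 0 = at rest, tab up and cup pad down; 0.40 = tab fully down on its stop, pad 32 mm higher. Moves the right way when the tab is pressed down, with about 6 N; it is stiff and stays where it is left. The pad under the cup stays level. While the hold-down bar crosses the well, it stops the cup after 8 mm of rise.
- tab_top (a point): the middle of the upper face of the press tab (grey ribbed plastic, 44 mm along the arm, 46 mm wide) on the arm's -x end, 90 mm from the fulcrum; 63 mm above the worktop at rest, 27 mm when pressed down (it then moves in an arc, less than 4 mm sideways).
- hold_bar (a joint): hold-down bar, a flat steel bar turning level about its post, rad: 0 = straight across the well (along the stand's +y), grows as its free end swings towards the stand's +x; 1.57 = right aside, along the stand's +x, at its stop. Stops at both 0 and 1.57. Turns with 0.5 N at the free end and stays where it is left.
- bar_pivot (a point): the post axis of the hold-down bar at the bar's mid height, 91 mm above the worktop; 78 mm along +x and 64 mm along -y of the stand's origin. The round bar eye here is 26 mm across.
- bar_end (a point): point at the bar's mid height, under the small black knob near its free end, 126 mm from the post axis. The bar is 18 mm wide, from 84 to 98 mm above the worktop, and ends 10 mm beyond this point; the knob (15 mm across) rises to 118 mm. The white block beneath (top 80 mm up) reaches 109 mm out from the post axis when the bar crosses the well, so a finger that pushes further in must stay above 80 mm.
- well_top (a point): centre of the round well (66 mm across) at the top face of the white block, 80 mm above the worktop. Fixed to the stand.
- cup_mid (a point): centre, half-way up, of the filled paper cup in the stand: round, 58 mm across at the rim, narrower at the foot, 42 to 44 mm high, 75 g; its foot is 21 mm below this point. z is the cup's axis. At rest its rim lies just below the block's top; raised, its upper 28 mm stand free above the block.
- cup: the same cup; origin at the centre of its foot
- tray: small fixed aluminium tray, 182 (along its x) x 97 mm, with a rim 12 mm high and 4 mm thick; origin at the centre of its underside; its inner floor is 4 mm up. The other cup stands in its +x half; its -x half is empty and the middle of that half is 45 mm along -x.
- tray_cup_mid (a point): centre, half-way up, of the like cup (58 mm across, 42 mm high) already standing in the tray's +x half
- ring_small: bystander: open steel ring cutter, 55 mm across, 31 mm high; origin under its centre
- ring_big: bystander: open steel ring cutter, 71 mm across, 36 mm high; origin under its centre
- cup_stack: bystander: nested stack of empty paper cups, 60 mm across, 86 mm high; origin under its centre
- tape_roll: bystander: roll of tape, 82 mm across, 24 mm high; origin under its centre
- spare_cup: bystander: one more filled cup, alone on the worktop, 58 mm across, 46 mm high; origin under its centre

How it is judged:
By the outcome, as a careful person would: the job done as asked, in the order asked, and still so for the second after the job is handed in, with the robot touching nothing.
It also fails if it takes over 72 s, if anything falls off the work surface, if the arm or the gripper's body presses on something with over 40 N, if the wrist force passes 120 N, or if a joint passes its speed limit or range.

## Working session

There is one attempt and no reset: what is moved stays moved. The work goes in short steps, Python scripts to look and compute and a shell command to move; the robot and the scene stay as the last step left them, time stands still between calls to the robot, and variables do not carry over. Pictures are saved under pics/ and viewed, and the job is handed in when it is done.

```bash
ls; mkdir -p pics; cat > h.py <<'E'
import numpy as np, cv2
from station import arm
from scipy.spatial.transform import Rotation as R
def snap(c,n):
    im=arm.grab_frame(c); cv2.imwrite(f'pics/{n}.png',im); return im
def ray(c,u,v,P=None):
    P=P or arm.camera_params(c); T=np.array(P['pose']); f=240/np.tan(np.radians(P['vertical_fov']/2))
    x,y=(u-P['cx']),(v-P['cy'])
    if c=='wrist':
        r=np.hypot(x,y); a=r/f; d=np.array([x/r*np.sin(a),y/r*np.sin(a),np.cos(a)]) if r>0 else np.array([0,0,1.])
    else: d=np.array([x/f,y/f,1])
    return T[:3,3],T[:3,:3]@d
def atz(c,u,v,z,P=None):
    o,d=ray(c,u,v,P); return o+d*(z-o[2])/d[2]
def proj(c,p,P=None):
    P=P or arm.camera_params(c); T=np.array(P['pose']); f=240/np.tan(np.radians(P['vertical_fov']/2))
    q=T[:3,:3].T@(np.array(p)-T[:3,3])
    if c=='wrist':
        r=np.hypot(q[0],q[1]); a=np.arctan2(r,q[2]); return P['cx']+q[0]/r*a*f,P['cy']+q[1]/r*a*f
    return P['cx']+f*q[0]/q[2],P['cy']+f*q[1]/q[2]
E
python3 - <<'E'
from h import *
np.set_printoptions(precision=4,suppress=True)
s=arm.get_state(); print(s)
for c in ['scene','side','wrist']:
    snap(c,c+'0'); P=arm.camera_params(c); print(c,P['vertical_fov'],P['cx'],P['cy']);print(np.array(P['pose']))
E
```

```text
pics
{'t': 0.0, 'q': array([-0.8629,  0.3594,  0.0111, -0.0003, -1.2241, -0.2881]), 'qd': array([-0.0012,  0.0023,  0.0008,  0.0003,  0.0012, -0.0006]), 'joint_efforts': array([  0.0003, -58.2723,  29.3042,   6.9968,   0.0067,  -0.0002]), 'eef_pos': array([ 0.275 , -0.6162,  0.4037]), 'ee_rot': array([ 3.1399, -0.0002, -2.7219]), 'force': array([-0.1011, -0.4877, -0.1875]), 'moment': array([-0.0096,  0.0063, -0.0062]), 'width': 0.08784292408473335}
scene 50.074589850393295 321.5634494090309 249.2118719290912
[[-0.5965 -0.604   0.5286 -0.0197]
 [-0.8026  0.4509 -0.3905  0.451 ]
 [-0.0025 -0.6572 -0.7537  1.0072]
 [ 0.      0.      0.      1.    ]]
side 47.161145145858455 312.70216034007206 245.462823118543
[[-0.937  -0.1594  0.3108  0.2115]
 [-0.3493  0.4278 -0.8337  1.0346]
 [-0.0001 -0.8897 -0.4565  0.6465]
 [ 0.      0.      0.      1.    ]]
wrist 65.70646984690485 320.72152949016913 242.75000964693757
[[-0.408   0.8828  0.2327  0.2123]
 [ 0.913   0.3943  0.1048 -0.6431]
 [ 0.0008  0.2553 -0.9669  0.3846]
 [ 0.      0.      0.      1.    ]]
```

View pics/scene0.png

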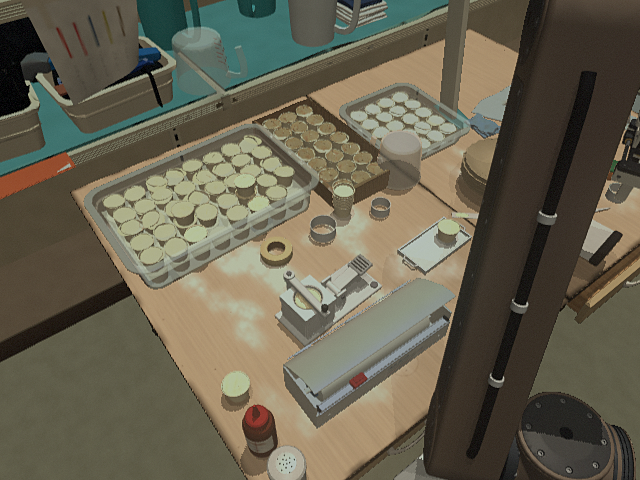

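View pics/side0.png

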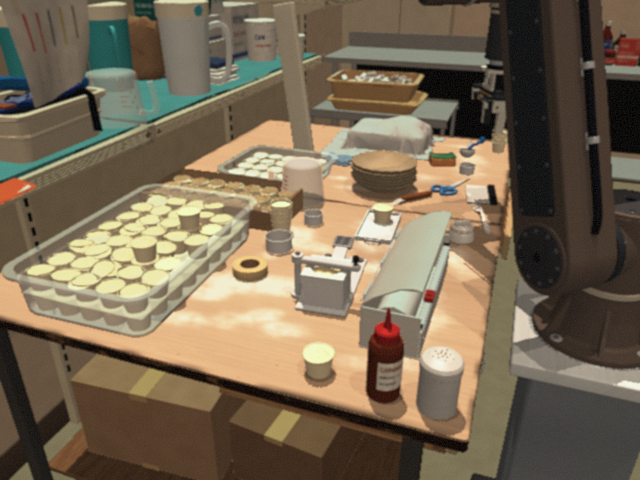

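```bash
python3 - <<'E'
from h import *
for c in ['scene','side']:
  for t in ['lift_arm','hold_bar','bar_end','tab_top','cup','well_top','tray','tray_cup_mid','ring_small','ring_big','cup_stack','tape_roll','spare_cup','stand','bar_pivot']:
    try:
        r=arm.search_frame(t,c); print(c,t,[(np.round(x['box']).astype(int).tolist(),round(x['score'],2)) for x in r[:3]])
    except Exception as e: print(c,t,e)
print(arm.get_state()['t'])
E
```

```text
scene lift_arm [([328, 255, 375, 295], 0.64)]
scene hold_bar [([286, 268, 330, 319], 0.83), ([277, 254, 379, 345], 0.21)]
scene bar_end [([286, 273, 328, 319], 0.81)]
scene tab_top [([325, 257, 375, 297], 0.61)]
scene cup [([396, 221, 471, 272], 0.66), ([296, 286, 323, 308], 0.49)]
scene well_top [([333, 183, 357, 217], 0.69), ([274, 255, 384, 346], 0.67)]
scene tray [([395, 219, 472, 273], 0.87)]
scene tray_cup_mid [([438, 219, 460, 241], 0.67), ([274, 252, 385, 345], 0.62)]
scene ring_small [([373, 197, 387, 219], 0.79)]
scene ring_big [([311, 214, 336, 246], 0.67), ([280, 272, 331, 321], 0.2)]
scene cup_stack [([335, 183, 355, 216], 0.8)]
scene tape_roll [([263, 236, 292, 267], 0.63)]
scene spare_cup [([221, 371, 252, 402], 0.97), ([281, 272, 326, 319], 0.73)]
scene stand [([274, 255, 383, 348], 0.57)]
scene bar_pivot [([275, 253, 379, 344], 0.87), ([323, 256, 375, 295], 0.32)]
side lift_arm [([333, 237, 353, 257], 0.79), ([271, 197, 293, 231], 0.42)]
side hold_bar [([292, 251, 362, 271], 0.93), ([300, 343, 338, 379], 0.71)]
side bar_end [([291, 249, 359, 271], 0.82), ([332, 236, 352, 257], 0.66)]
side tab_top [([334, 235, 355, 256], 0.77)]
side cup [([312, 269, 341, 275], 0.54)]
side well_top [([289, 234, 365, 313], 0.63)]
side tray [([354, 210, 398, 242], 0.96)]
side tray_cup_mid [([373, 205, 391, 222], 0.69)]
side ring_small [([300, 208, 324, 226], 0.83)]
side ring_big [([268, 231, 290, 251], 0.97)]
side cup_stack [([269, 198, 293, 228], 0.57)]
side tape_roll [([232, 256, 264, 281], 0.75), ([302, 210, 325, 227], 0.55)]
side spare_cup [([299, 345, 336, 376], 0.8)]
side stand [([296, 234, 363, 318], 0.73)]
side bar_pivot [([290, 236, 365, 318], 0.56)]
1.65
```

```bash
python3 - <<'E'
import cv2
a=cv2.imread('pics/scene0.png')[170:350,250:490]; cv2.imwrite('pics/sc_crop.png',cv2.resize(a,(800,600),interpolation=cv2.INTER_CUBIC))
a=cv2.imread('pics/side0.png')[190:330,220:407]; cv2.imwrite('pics/si_crop.png',cv2.resize(a,(800,599),interpolation=cv2.INTER_CUBIC))
E
```

```text
(no output)
```

View pics/sc_crop.png

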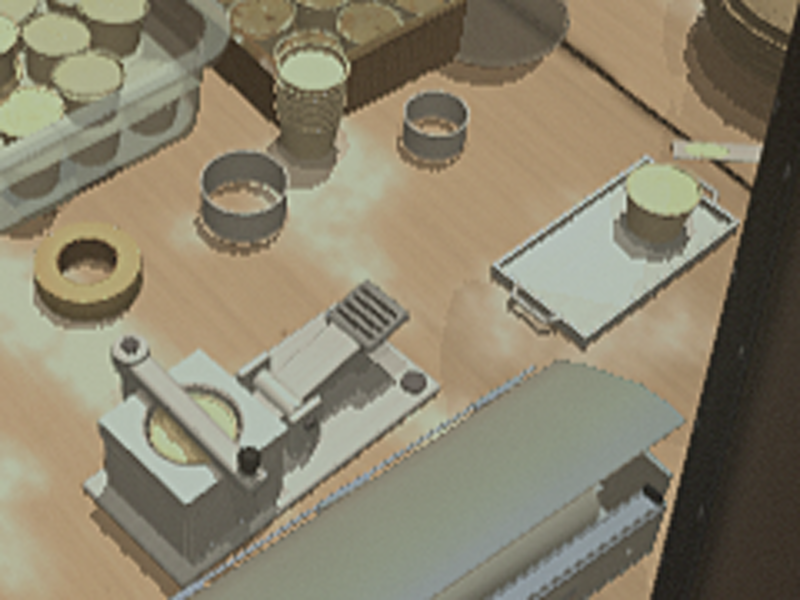

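View pics/si_crop.png

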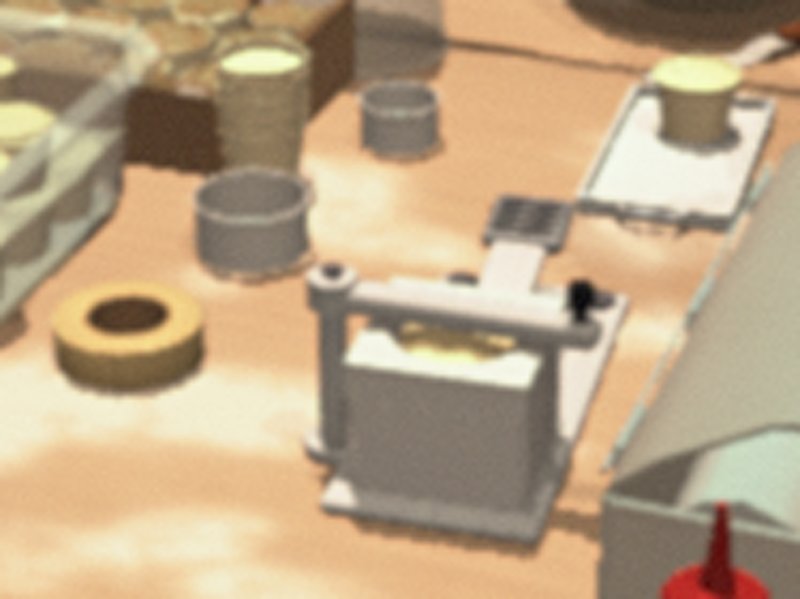

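View pics/wrist0.png

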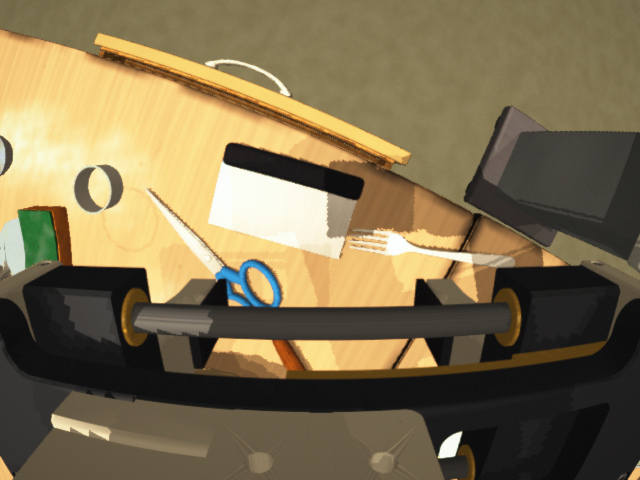

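```bash
cat > fit.py <<'E'
from h import *
from scipy.optimize import least_squares
np.set_printoptions(precision=4,suppress=True)
sc=lambda u,v:(250+u*.3,170+v*.3); si=lambda u,v:(220+u*187/800,190+v*140/599)
S=[('scene',sc(130,345),(.078,-.064,.1)),('scene',sc(249,452),(.078,.062,.118)),('scene',sc(370,312),(-.09,0,.063)),
('scene',sc(185,505),(.123,.045,.08)),('scene',sc(312,408),(.033,.045,.08)),('scene',sc(200,352),(.033,-.045,.08)),('scene',sc(102,432),(.123,-.045,.08)),
('side',si(333,270),(.078,-.064,.1)),('side',si(581,286),(.078,.062,.118)),('side',si(527,222),(-.09,0,.063)),('side',si(345,358),(.123,-.045,.08)),('side',si(528,385),(.123,.045,.08))]
T=[('scene',sc(494,270),(-.091,-.0485,.012)),('scene',sc(585,345),(-.091,.0485,.012)),('scene',sc(738,222),(.091,.0485,.012)),('scene',sc(648,158),(.091,-.0485,.012)),
('side',si(580,205),(-.091,-.0485,.012)),('side',si(722,222),(-.091,.0485,.012)),('side',si(773,100),(.091,.0485,.012))]
Ps={c:arm.camera_params(c) for c in('scene','side')}
def fit(L,x0):
    def res(x):
        c,s=np.cos(x[2]),np.sin(x[2]); o=[]
        for cam,uv,p in L:
            w=(x[0]+c*p[0]-s*p[1],x[1]+s*p[0]+c*p[1],p[2]); o+=list(np.subtract(proj(cam,w,Ps[cam]),uv))
        return o
    r=least_squares(res,x0,loss='soft_l1'); return r.x,np.array(res(r.x)).reshape(-1,2)
for L,u in((S,sc(300,400)),(T,sc(615,250))):
    p=atz('scene',*u,.05)
    best=min((fit(L,[p[0],p[1],a]) for a in np.arange(-3,3.1,1)),key=lambda r:np.abs(r[1]).sum())
    print(best[0],np.degrees(best[0][2]));print(best[1])
E
python3 fit.py
python3 - <<'E'
from h import *
np.set_printoptions(precision=4,suppress=True)
for n,b,z in [('ring_small',(373,197,387,219),.031),('ring_big',[311,214,336,246],.036),('stack',[335,183,355,216],.086),('tape',[263,236,292,267],.024),('tray_cup',[438,219,460,241],.042)]:
    print(n,atz('scene',(b[0]+b[2])/2,(b[1]+b[3])/2,z/2))
for u,v in [(285,365),(455,285),(320,420),(330,345),(420,280)]: print('wrapbox',u,v,atz('scene',u,v,.1))
E
```

```text
[0.5422 0.0022 1.6608] 95.15898037503129
[[-0.1372  1.4312]
 [ 1.8611 -0.8174]
 [ 0.3008 -0.3627]
 [-0.0271  0.2689]
 [-7.1769  6.3419]
 [-0.2677 -0.7209]
 [-1.5367 -3.4101]
 [-0.0809  1.1209]
 [ 0.9418 -2.7443]
 [ 0.8432 -2.6751]
 [-0.1816  0.2806]
 [-0.0302 -0.1039]]
[ 0.5165 -0.3098 -2.4414] -139.88142416507628
[[ -0.9013   0.989 ]
 [-23.302  -48.2307]
 [ -0.0057   0.0623]
 [ 25.3262  47.1087]
 [  0.9026  -1.7656]
 [-46.457  -20.3371]
 [  0.4971  -0.7752]]
ring_small [ 0.7004 -0.2813  0.0155]
ring_big [ 0.725  -0.1057  0.018 ]
stack [ 0.7623 -0.2065  0.043 ]
tape [0.7395 0.0305 0.012 ]
tray_cup [ 0.5252 -0.3684  0.021 ]
wrapbox 285 365 [0.4179 0.2179 0.1   ]
wrapbox 455 285 [ 0.3563 -0.1924  0.1   ]
wrapbox 320 420 [0.2879 0.2288 0.1   ]
wrapbox 330 345 [0.4008 0.1202 0.1   ]
wrapbox 420 280 [ 0.4126 -0.1402  0.1   ]
```

```bash
python3 - <<'E'
s=open('fit.py').read()
i=s.index('T=['); j=s.index('Ps=')
t=s[i:j].replace('-.0485','Q').replace('.0485','-.0485').replace('Q','.0485')
s=s[:i]+t+s[j:]
s=s.replace("('scene',sc(312,408),(.033,.045,.08)),","").replace(",('scene',sc(102,432),(.123,-.045,.08))","")
open('fit.py','w').write(s)
E
python3 fit.py
```

```text
[0.542  0.0029 1.6542] 94.77889141186951
[[-0.348   1.4225]
 [ 1.3385 -0.6087]
 [ 0.3022 -0.0093]
 [-0.5984  0.3613]
 [-0.431  -0.6243]
 [-0.2788  1.1736]
 [ 0.667  -2.5042]
 [ 1.0943 -2.4979]
 [-0.5421  0.3488]
 [-0.4533  0.1136]]
[ 0.5175 -0.3098 -1.4897] -85.3508607906762
[[-1.5211 -0.0745]
 [-0.0474 -0.2824]
 [ 0.1882  0.6039]
 [-1.5525  0.0094]
 [-0.3055 -2.1614]
 [ 3.4546 -1.6173]
 [ 0.9812 -0.558 ]]
```

```bash
python3 -m inch '[[[0.55,1,0,0,0,-0.107],[0.55,1,0,0,0,-0.107],[0.55,1,0,0,0,-0.107],[0.55,1,0,0,0,-0.107],[0.55,1,0,0,0,-0.107]]]' 0 30
python3 -m inch '[[[0.55,1,0,0,0,0],[0.55,1,0,0,0,0],[0.55,1,0,0,0,0],[0.55,1,0,0,0,0],[0.55,1,0,0,0,0]]]'
python3 -m inch '[[[0.7,1,0,0,0,0],[0.7,1,0,0,0,0],[0.7,1,0,0,0,0],[0.7,1,0,0,0,0],[0.7,1,0,0,0,0],[0.7,1,0,0,0,0],[0.7,1,0,0,0,0]]]'
python3 - <<'E'
from h import *
np.set_printoptions(precision=4,suppress=True)
s=arm.get_state(); print(s['t'],s['eef_pos'],s['ee_rot'],s['width'])
snap('wrist','w1'); print(arm.camera_params('wrist')['pose'])
for t in ['hold_bar','bar_end','tab_top','cup','stand','lift_arm']:
    r=arm.search_frame(t,'wrist'); print(t,[(np.round(x['box']).astype(int).tolist(),round(x['score'],2)) for x in r[:3]])
E
```

```text
t: 2.28
eef_pos: [0.3863, -0.4142, 0.4053]
ee_rot: [-3.141, 0.001, -3.054]
force: [-0.5, 0.0, -0.3]
width: 0.0431
t: 2.9
eef_pos: [0.4963, -0.2148, 0.4047]
ee_rot: [-3.142, 0.0, -3.055]
force: [-0.0, -0.8, 0.1]
width: 0.0009
t: 3.78
eef_pos: [0.6346, -0.0179, 0.4049]
ee_rot: [-3.141, 0.0, -3.06]
force: [-1.0, 0.6, -0.1]
width: 0.0002
3.775 [ 0.6346 -0.0179  0.4049] [-3.1415  0.     -3.0595] 0.00021261907936533106
[[-0.0824  0.9634  0.255   0.5661]
 [ 0.9966  0.0798  0.0208 -0.0224]
 [-0.0003  0.2558 -0.9667  0.3857]
 [ 0.      0.      0.      1.    ]]
hold_bar [([428, 36, 474, 216], 0.86)]
bar_end [([431, 36, 474, 215], 0.56)]
tab_top [([227, 100, 388, 153], 0.72)]
cup [([408, 93, 474, 161], 0.74)]
stand [([224, 38, 492, 216], 0.67)]
lift_arm [([226, 97, 422, 151], 0.95), ([11, 78, 63, 126], 0.5)]
```

View pics/w1.png

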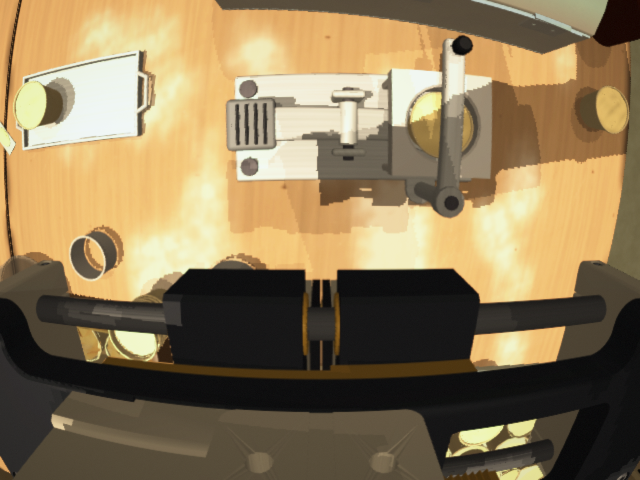

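```bash
cat > fit2.py <<'E'
from h import *
from scipy.optimize import least_squares
np.set_printoptions(precision=4,suppress=True)
P=arm.camera_params('wrist')
S=[((451,202),(.078,-.064,.1)),((462,45),(.078,.062,.118)),((251,125),(-.09,0,.063)),((389,70),(.033,.045,.08)),((492,76),(.123,.045,.08)),((491,178),(.123,-.045,.08)),((390,178),(.033,-.045,.08)),((442,123),(.078,0,.078))]
T=[((22,78),(.091,-.0485,.012)),((138,52),(-.091,-.0485,.012)),((144,136),(-.091,.0485,.012)),((22,150),(.091,.0485,.012))]
def fit(L,x0):
    def res(x):
        c,s=np.cos(x[2]),np.sin(x[2]); o=[]
        for uv,p in L:
            w=(x[0]+c*p[0]-s*p[1],x[1]+s*p[0]+c*p[1],p[2]); o+=list(np.subtract(proj('wrist',w,P),uv))
        return o
    r=least_squares(res,x0,loss='soft_l1'); return r.x,np.array(res(r.x)).reshape(-1,2)
for L,x in((S,[.542,.003,1.654]),(T,[.517,-.31,-1.49])):
    b=fit(L,x); print(b[0],np.degrees(b[0][2]));print(b[1])
E
python3 fit2.py
```

```text
[0.5433 0.0029 1.6691] 95.63033034515709
[[-0.1807  0.37  ]
 [-3.1916 -2.5358]
 [-3.9272  0.422 ]
 [ 3.1189 -0.9888]
 [-0.5334  1.5248]
 [-0.2776  0.3759]
 [ 2.8055 -2.0617]
 [ 2.0057  1.2916]]
[ 0.5221 -0.3143 -1.4941] -85.60535250316408
[[ 0.2211 -0.3787]
 [ 0.7539 -1.8731]
 [-6.5018  0.4816]
 [ 0.2623  1.6969]]
```

```bash
cat > geo.py <<'E'
import numpy as np
yaw=np.radians(95.2); O=np.array([.5428,.003])
ex=np.array([np.cos(yaw),np.sin(yaw)]); ey=np.array([-ex[1],ex[0]])
W=lambda x,y:O+x*ex+y*ey
E
python3 - <<'E'
from geo import *
np.set_printoptions(precision=3,suppress=True)
t0=np.array([.6346,-.0179])
s=W(.033,.054); print('start shift',(s-t0)/.2)
for th,d,r in [(0,24,118),(15,19,118),(30,19,118),(45,19,117),(60,19,115),(75,19,112),(88,19,110),(90,18,110)]:
    a=np.radians(th); p=W(*(np.array([78,-64])+r*np.array([np.sin(a),np.cos(a)])-d*np.array([np.cos(a),-np.sin(a)]))/1000) 
    print(th,p,(p-s)/.2)
E
```

```text
start shift [-0.743  0.244]
0 [0.484 0.052] [-0.01   0.105]
15 [0.48  0.088] [-0.03   0.284]
30 [0.484 0.119] [-0.008  0.439]
45 [0.497 0.147] [0.057 0.579]
60 [0.518 0.169] [0.158 0.693]
75 [0.543 0.185] [0.285 0.77 ]
88 [0.567 0.193] [0.404 0.811]
90 [0.572 0.194] [0.428 0.817]
```

```bash
python3 -m inch '[[[-0.743,0.244,0,0,0,0],[-0.743,0.244,0,0,0,0],[-0.743,0.244,-0.2,0,0,0],[-0.743,0.244,-0.4,0,0,0],[-0.743,0.244,-0.55,0,0,0],[-0.743,0.244,-0.7,0,0,0],[-0.743,0.244,-0.7,0,0,0]]]'
python3 - <<'E'
from h import *
print(arm.get_state()['eef_pos']);snap('scene','s2'); 
a=cv2.imread('pics/s2.png')[230:350,250:410]; cv2.imwrite('pics/s2c.png',cv2.resize(a,(800,600),interpolation=cv2.INTER_CUBIC))
snap('wrist','w2')
E
```

```text
t: 5.0
eef_pos: [0.4857, 0.0321, 0.2631]
ee_rot: [-3.14, -0.004, -3.058]
force: [0.6, -0.1, 0.6]
width: -0.0001
[0.48570515 0.03207562 0.26313894]
```

View pics/s2c.png

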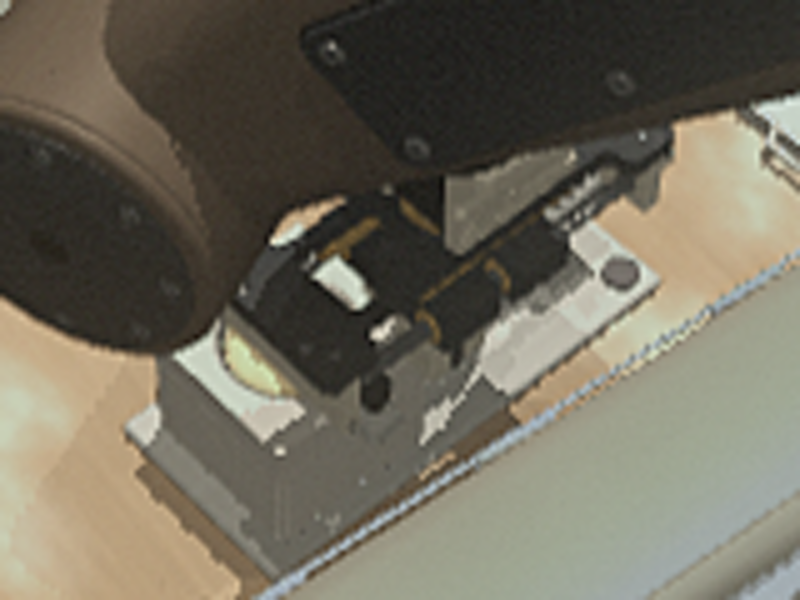

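View pics/w2.png

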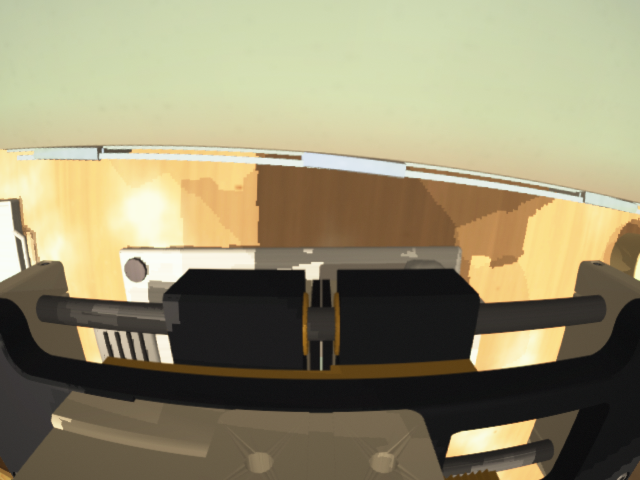

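```bash
python3 -m inch '[[[-0.01,0.1,0.01,0,0,0],[-0.02,0.19,0.01,0,0,0],[-0.03,0.28,0.01,0,0,0],[-0.02,0.36,0.01,0,0,0],[-0.01,0.44,0.01,0,0,0],[0.06,0.58,0.01,0,0,0],[0.11,0.64,0.01,0,0,0],[0.16,0.69,0.01,0,0,0]]]'
python3 -m inch '[[[0.06,0.04,0,0,0,0],[0.12,0.075,0,0,0,0],[0.18,0.1,0,0,0,0],[0.24,0.12,0,0,0,0],[0.26,0.12,0,0,0,0],[0.27,0.12,0,0,0,0]]]'
python3 - <<'E'
from h import *
print(arm.get_state()['eef_pos'],arm.get_state()['force']);snap('side','si3')
a=cv2.imread('pics/si3.png')[200:340,240:427]; cv2.imwrite('pics/si3c.png',cv2.resize(a,(800,599),interpolation=cv2.INTER_CUBIC))
E
```

```text
t: 6.1
eef_pos: [0.5189, 0.1711, 0.2663]
ee_rot: [-3.141, -0.001, -3.058]
force: [0.6, -0.1, -0.0]
width: 0.0002
t: 6.85
eef_pos: [0.5704, 0.1946, 0.2661]
ee_rot: [3.141, -0.006, -3.059]
force: [-19.4, 8.0, 11.3]
width: 0.0
[0.57042137 0.19455761 0.26606372] [-19.3743008    7.97146118  11.28087799]
```

View pics/si3c.png

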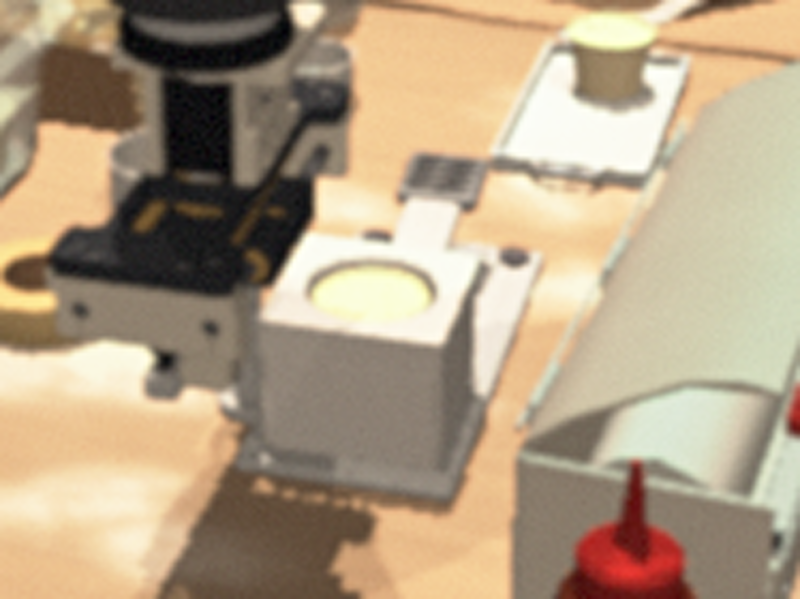

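```bash
python3 -m inch '[[[-0.2,0,0,0,0,0],[-0.25,0,0.2,0,0,0],[-0.2,-0.2,0.5,0,0,0],[0.1,-0.5,0.65,0,0,0],[0.3,-0.7,0.65,0,0,0],[0.3,-1,0.65,0,0,0],[0.3,-1,0.65,0,0,0],[0.3,-1,0.65,0,0,0]]]'
python3 - <<'E'
from h import *
print(arm.get_state()['eef_pos'],arm.get_state()['force']);snap('wrist','w3');print(arm.camera_params('wrist')['pose'])
E
```

```text
t: 7.9
eef_pos: [0.6327, -0.0071, 0.3965]
ee_rot: [3.141, -0.0, -3.061]
force: [0.0, 0.1, -0.3]
width: 0.0004
[ 0.63270075 -0.00708055  0.39650691] [ 0.02245673  0.10038007 -0.29139404]
[[-8.26535724e-02  9.63520293e-01  2.54552611e-01  5.64047958e-01]
 [ 9.96578339e-01  7.99174615e-02  2.10905871e-02 -1.05787737e-02]
 [-2.19898069e-05  2.55424830e-01 -9.66828917e-01  3.77192236e-01]
 [ 0.00000000e+00  0.00000000e+00  0.00000000e+00  1.00000000e+00]]
```

View pics/w3.png

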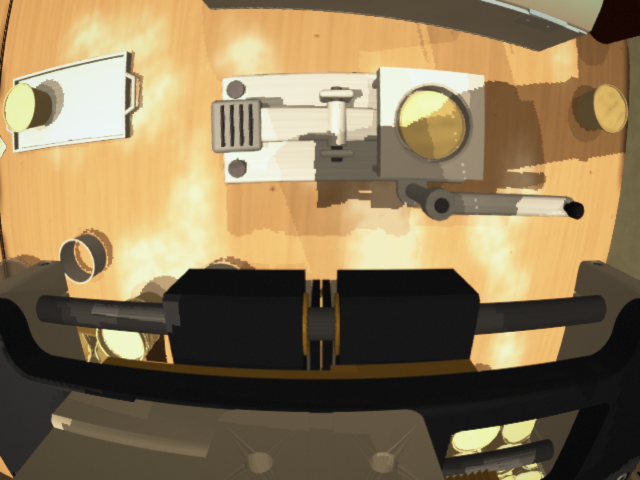

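```bash
cat > fit3.py <<'E'
import re
s=open('fit2.py').read()
i=s.index('S=['); j=s.index('def fit')
s=s[:i]+'''S=[((441,204),(.078,-.064,.1)),((576,210),(.204,-.064,.118)),((236,125),(-.09,0,.063)),((378,67),(.033,.045,.08)),((485,73),(.123,.045,.08)),((484,180),(.123,-.045,.08)),((377,181),(.033,-.045,.08)),((434,123),(.078,0,.08))]
T=[((10,75),(.091,-.0485,.012)),((129,52),(-.091,-.0485,.012)),((130,137),(-.091,.0485,.012)),((12,152),(.091,.0485,.012))]
'''+s[j:]
exec(s)
E
python3 fit3.py; python3 - <<'E'
from h import *
for n,u,z in [('tab',(236,125),.063),('well',(434,123),.08),('knob',(576,210),.118),('traycup',(20,106),.046)]: print(n,atz('wrist',*u,z))
E
```

```text
[0.5421 0.002  1.6676] 95.5465904017423
[[-0.7153  0.0856]
 [ 3.8733  0.5153]
 [-4.4     0.8593]
 [ 1.5067 -0.4194]
 [-1.6482  1.7266]
 [-1.279  -0.9359]
 [ 3.3517 -4.1313]
 [ 0.4376  0.1454]]
[ 0.5192 -0.3122 -1.5097] -86.501806254531
[[ 4.0749  1.7329]
 [-0.1217 -1.7991]
 [-3.5417  0.7707]
 [ 1.2907 -0.672 ]]
tab [ 0.54990206 -0.08376208  0.063     ]
well [0.53447189 0.07925148 0.08      ]
knob [0.58617299 0.20658508 0.118     ]
traycup [ 0.5205542  -0.35387236  0.046     ]
```

```bash
python3 -m inch '[[[-0.2,-0.2,0,0,0,0],[-0.41,-0.39,0,0,0,0],[-0.41,-0.39,-0.2,0,0,0],[-0.41,-0.39,-0.4,0,0,0],[-0.41,-0.39,-0.6,0,0,0],[-0.41,-0.39,-0.7,0,0,0],[-0.41,-0.39,-0.7,0,0,0]]]'
python3 -m inch '[[[0,0,-0.04,0,0,0],[0,0,-0.08,0,0,0],[0,0,-0.12,0,0,0],[0,0,-0.16,0,0,0],[0,0,-0.2,0,0,0],[0,0,-0.23,0,0,0],[0,0,-0.245,0,0,0],[0,0,-0.25,0,0,0]]]'
```

```text
t: 8.82
eef_pos: [0.5499, -0.0824, 0.2554]
ee_rot: [-3.141, -0.003, -3.056]
force: [0.2, -0.5, -0.3]
width: 0.0007
t: 9.82
eef_pos: [0.5513, -0.0837, 0.2084]
ee_rot: [-3.141, 0.002, -3.057]
force: [-4.8, 0.3, 21.1]
width: 0.0008
```

```bash
python3 -m inch '[[[0,0,-0.01,0,0,0],[0,0,-0.01,0,0,0]]]'; python3 - <<'E'
from h import *
snap('side','si4')
a=cv2.imread('pics/si4.png')[200:340,240:427]; cv2.imwrite('pics/si4c.png',cv2.resize(a,(800,599),interpolation=cv2.INTER_CUBIC))
E
```

```text
t: 10.07
eef_pos: [0.5512, -0.0837, 0.2081]
ee_rot: [-3.141, 0.003, -3.057]
force: [-9.7, 0.6, 31.6]
width: 0.0009
```

View pics/si4c.png

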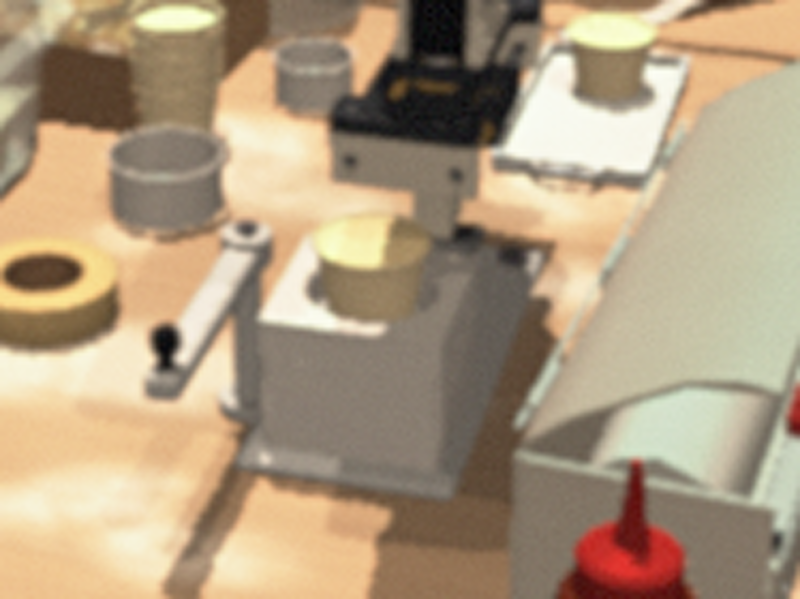

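```bash
python3 -m inch '[[[0,0,0.2,0,0,0],[0,0,0.5,0,0,0],[0,0,0.8,0,0,0],[0.2,0.4,0.95,0,0,0],[0.4,0.8,0.95,0,0,0],[0.4,0.8,0.95,0,0,0],[0.4,0.8,0.95,0,0,0],[0.4,0.8,0.95,0,0,0]]]' 87 15
python3 - <<'E'
from h import *
print(arm.get_state()['eef_pos'],arm.get_state()['width']);snap('wrist','w5')
for t in ['cup_mid','cup']:
  for x in arm.regions_of(t,'wrist')[:3]:
    print(t,x['score'],x['box'])
for c in('scene','side'):
  snap(c,c+'5')
  for x in arm.search_frame('cup',c)[:3]: print(c,x)
E
```

```text
t: 11.12
eef_pos: [0.6303, 0.0767, 0.3942]
ee_rot: [-3.142, -0.001, -3.057]
force: [-0.7, 0.3, 0.2]
width: 0.0748
[0.63030189 0.07665181 0.39416704] 0.07482513464004606
cup_mid 0.61 [293.0, 73.2, 372.2, 152.8]
cup 0.79 [294.8, 73.2, 375.5, 153.1]
scene {'box': [292.5, 275.4, 321.5, 308.2], 'score': 0.67}
```

View pics/w5.png

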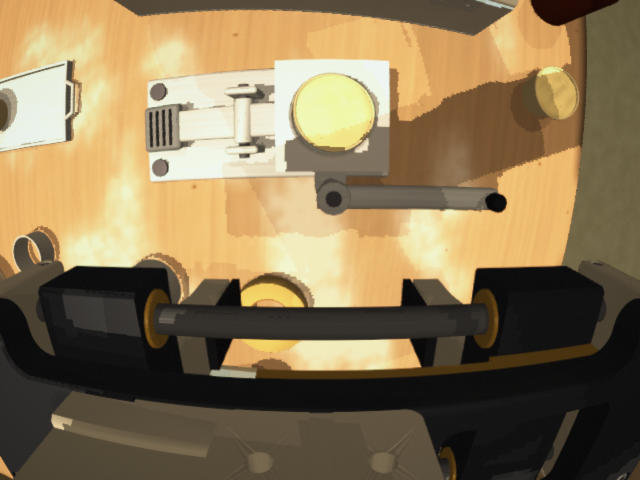

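```bash
python3 - <<'E'
from h import *
for u,z in [((333.5,112.5),.108),((292,112),.108),((375,112),.108),((334,73),.108),((334,152),.108)]: print(atz('wrist',*u,z))
print(arm.get_state()['eef_pos'])
E
```

```text
[0.53654834 0.07797599 0.108     ]
[0.5384849  0.04859788 0.108     ]
[0.53309636 0.10744744 0.108     ]
[0.50752916 0.0759216  0.108     ]
[0.56493283 0.08076062 0.108     ]
[0.63029421 0.07565082 0.39493069]
```

```bash
python3 -m inch '[[[-0.24,0.01,0,0,0,0],[-0.47,0.01,0,0,0,0],[-0.47,0.01,-0.1,0,0,0],[-0.47,0.01,-0.25,0,0,0],[-0.47,0.01,-0.4,0,0,0],[-0.47,0.01,-0.55,0,0,0],[-0.47,0.01,-0.65,0,0,0],[-0.47,0.01,-0.65,0,0,0]]]' 87
python3 - <<'E'
from h import *
snap('side','si6')
a=cv2.imread('pics/si6.png')[200:340,240:427]; cv2.imwrite('pics/si6c.png',cv2.resize(a,(800,599),interpolation=cv2.INTER_CUBIC))
E
```

```text
t: 12.48
eef_pos: [0.536, 0.0779, 0.2635]
ee_rot: [-3.141, -0.003, -3.059]
force: [0.3, 0.5, 0.7]
width: 0.0873
```

View pics/si6c.png

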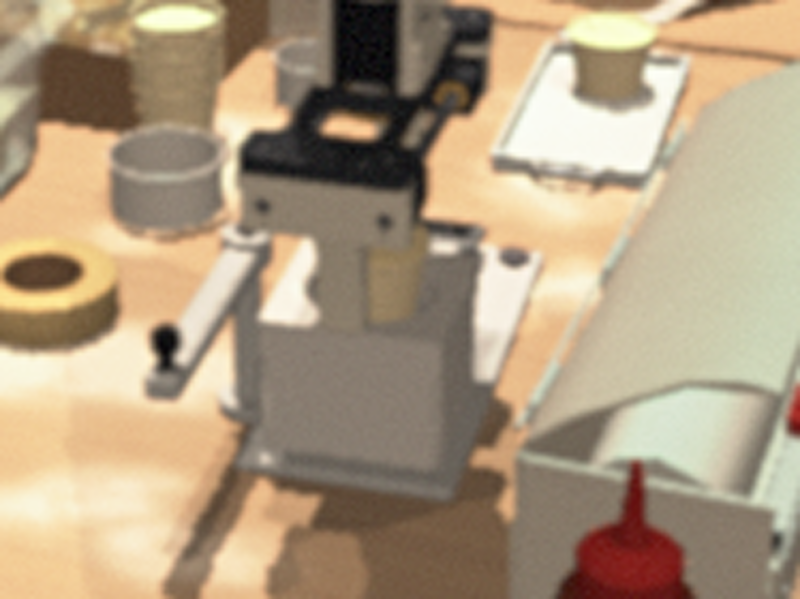

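Fingers straddle the cup, clear of the block. Close.

```bash
python3 -m inch '[[[0,0,0,0,0,0],[0,0,0,0,0,0],[0,0,0,0,0,0],[0,0,0,0,0,0],[0,0,0,0,0,0],[0,0,0,0,0,0],[0,0,0,0,0,0],[0,0,0,0,0,0]]]' 40 12
python3 -m inch '[[[0,0,0.04,0,0,0],[0,0,0.08,0,0,0],[0,0,0.14,0,0,0],[0,0,0.22,0,0,0],[0,0,0.3,0,0,0],[0,0,0.4,0,0,0],[0,0,0.45,0,0,0],[0,0,0.45,0,0,0]]]'
python3 - <<'E'
from h import *
snap('side','si7');snap('wrist','w7')
a=cv2.imread('pics/si7.png')[160:300,240:427]; cv2.imwrite('pics/si7c.png',cv2.resize(a,(800,599),interpolation=cv2.INTER_CUBIC))
E
```

```text
t: 13.52
eef_pos: [0.5366, 0.0784, 0.2648]
ee_rot: [3.142, 0.0, -3.058]
force: [0.4, -1.0, 4.6]
width: 0.0564
t: 14.52
eef_pos: [0.5366, 0.0785, 0.3556]
ee_rot: [3.141, 0.002, -3.058]
force: [0.0, -0.5, -0.5]
width: 0.0566
```

View pics/si7c.png

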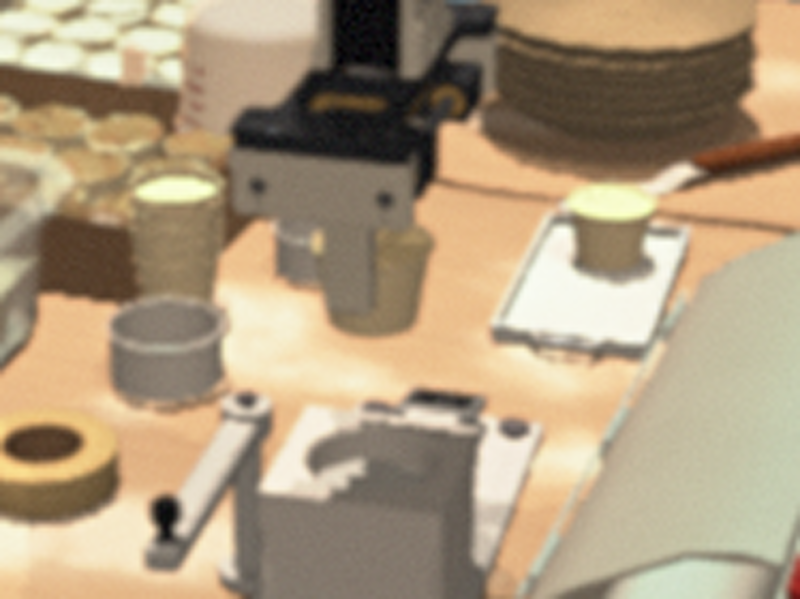

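View pics/w7.png

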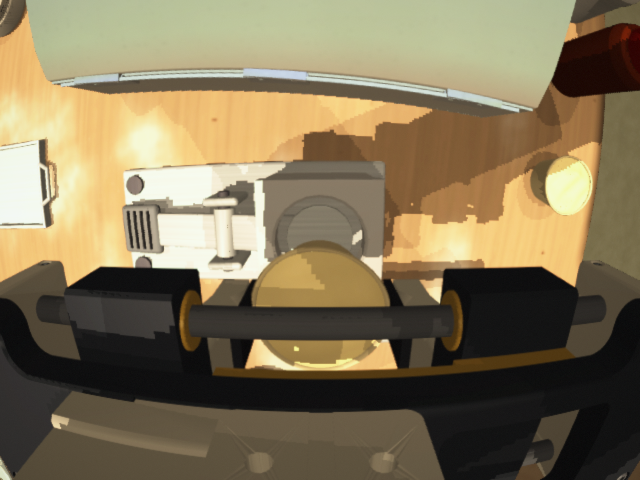

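```bash
python3 -m inch '[[[0.1,-0.15,0,0,0,0],[0.2,-0.35,0,0,0,0],[0.3,-0.6,0,0,0,0],[0.4,-0.8,0,0,0,0],[0.4,-1,0,0,0,0]]]'
python3 -m inch '[[[0,-0.2,0,0,0,0],[0,-0.4,0,0,0,0],[0,-0.55,0,0,0,0],[0,-0.65,0,0,0,0],[0,-0.65,0,0,0,0],[0,-0.65,0,0,0,0]]]'
python3 - <<'E'
from h import *
print(arm.get_state()['eef_pos'],arm.get_state()['width']);snap('wrist','w8')
print(arm.search_frame('tray','wrist')[:2],arm.search_frame('tray_cup_mid','wrist')[:2])
E
```

```text
t: 15.25
eef_pos: [0.6173, -0.1231, 0.3529]
ee_rot: [-3.142, -0.002, -3.058]
force: [-0.2, 0.8, -0.8]
width: 0.0566
t: 16.0
eef_pos: [0.6165, -0.251, 0.3543]
ee_rot: [3.141, -0.001, -3.058]
force: [-0.0, 0.7, -1.0]
width: 0.0566
[ 0.61651049 -0.25103899  0.3542628 ] 0.05659294687234971
[{'box': [147.8, 55.4, 376.5, 167.7], 'score': 0.62}] [{'box': [162.4, 72.6, 229.5, 139.8], 'score': 0.61}]
```

View pics/w8.png

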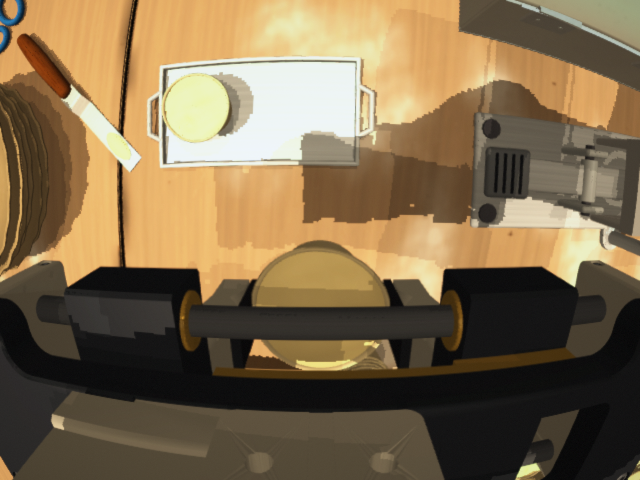

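```bash
python3 - <<'E'
s=open('fit2.py').read()
i=s.index('S=['); j=s.index('def fit')
s=s[:i]+'''S=[]
T=[((160,65),(.091,-.0485,.012)),((361,56),(-.091,-.0485,.012)),((360,166),(-.091,.0485,.012)),((160,166),(.091,.0485,.012))]
'''+s[j:].replace('((S,[.542,.003,1.654]),(T,','((T,').replace('-1.49])):','-1.49]),):')
exec(s)
c,sn=np.cos(b[0][2]),np.sin(b[0][2])
for d in(-.045,-.047): print(d,b[0][0]+c*d,b[0][1]+sn*d)
print('cup',atz('wrist',196,107,.046))
E
```

```text
[ 0.5195 -0.3148 -1.4988] -85.87610380432304
[[ 0.1158 -0.6727]
 [ 0.3205  0.2675]
 [-0.4117 -0.5885]
 [-0.0603  1.3862]]
-0.045 0.5162947309285608 -0.26987123449176276
-0.047 0.5161509040525012 -0.26787641273789026
cup [ 0.5217 -0.3573  0.046 ]
```

```bash
python3 -m inch '[[[-0.2,-0.04,0,0,0,0],[-0.4,-0.09,0,0,0,0],[-0.5,-0.09,-0.1,0,0,0],[-0.5,-0.09,-0.25,0,0,0],[-0.5,-0.09,-0.4,0,0,0],[-0.5,-0.09,-0.55,0,0,0],[-0.5,-0.09,-0.62,0,0,0],[-0.5,-0.09,-0.62,0,0,0]]]'
python3 - <<'E'
from h import *
print(arm.get_state()['eef_pos'],arm.get_state()['force']);snap('side','si9');snap('wrist','w9')
a=cv2.imread('pics/si9.png')[160:300,290:477]; cv2.imwrite('pics/si9c.png',cv2.resize(a,(800,599),interpolation=cv2.INTER_CUBIC))
E
```

```text
t: 17.15
eef_pos: [0.5165, -0.2692, 0.2302]
ee_rot: [3.141, -0.001, -3.057]
force: [-0.1, -1.0, -1.2]
width: 0.0563
[ 0.51652832 -0.26921957  0.23017936] [-0.08737025 -1.04756234 -1.23883572]
```

View pics/si9c.png

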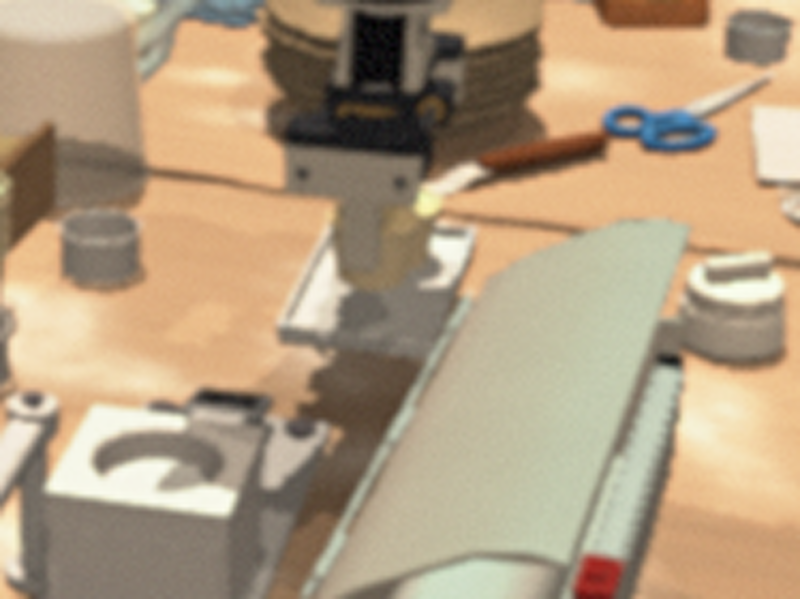

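View pics/w9.png

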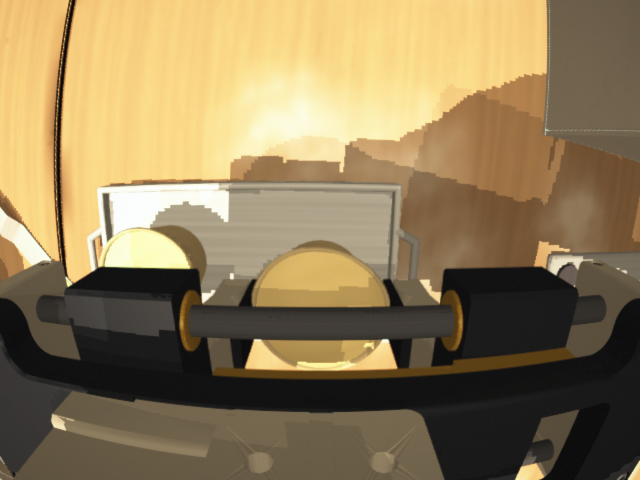

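```bash
python3 -m inch '[[[0,0,-0.03,0,0,0],[0,0,-0.05,0,0,0],[0,0,-0.07,0,0,0],[0,0,-0.085,0,0,0],[0,0,-0.095,0,0,0],[0,0,-0.1,0,0,0],[0,0,-0.1,0,0,0]]]'
python3 -m inch '[[[0,0,-0.01,0,0,0],[0,0,-0.015,0,0,0],[0,0,-0.015,0,0,0]]]'
```

```text
t: 18.12
eef_pos: [0.5165, -0.2696, 0.2106]
ee_rot: [3.142, -0.0, -3.058]
force: [-0.3, 0.4, 0.3]
width: 0.0561
t: 18.5
eef_pos: [0.5164, -0.2696, 0.2076]
ee_rot: [3.142, -0.0, -3.058]
force: [-0.3, 0.2, -1.9]
width: 0.0565
```

```bash
python3 -m inch '[[[0,0,-0.005,0,0,0],[0,0,-0.01,0,0,0],[0,0,-0.01,0,0,0]]]'
python3 -m inch '[[[0,0,-0.005,0,0,0],[0,0,-0.005,0,0,0],[0,0,-0.005,0,0,0]]]'
```

```text
t: 18.88
eef_pos: [0.5164, -0.2696, 0.2056]
ee_rot: [3.142, -0.0, -3.058]
force: [-0.1, 0.3, -1.2]
width: 0.0561
t: 19.25
eef_pos: [0.5165, -0.2696, 0.2047]
ee_rot: [-3.142, 0.0, -3.058]
force: [-0.8, -0.2, -0.4]
width: 0.0566
```

```bash
for i in 1 ; do python3 -m inch '[[[0,0,-0.005,0,0,0],[0,0,-0.005,0,0,0],[0,0,-0.005,0,0,0]]]'; python3 -m inch '[[[0,0,-0.005,0,0,0],[0,0,-0.005,0,0,0],[0,0,-0.005,0,0,0]]]'; done
```

```text
t: 19.62
eef_pos: [0.5165, -0.2696, 0.2036]
ee_rot: [-3.142, -0.0, -3.058]
force: [-0.5, -0.4, -0.5]
width: 0.0561
t: 20.0
eef_pos: [0.5166, -0.2697, 0.2032]
ee_rot: [-3.141, 0.001, -3.058]
force: [-0.3, 1.2, 5.7]
width: 0.0562
```

```bash
python3 -m inch '[[[0,0,0.002,0,0,0],[0,0,0.002,0,0,0],[0,0,0.002,0,0,0],[0,0,0.002,0,0,0]]]' 65 12
python3 -m inch '[[[0,0,0.05,0,0,0],[0,0,0.1,0,0,0],[0,0,0.2,0,0,0],[0,0,0.35,0,0,0],[0,0,0.5,0,0,0],[0.2,0.2,0.7,0,0,0],[0.5,0.2,0.75,0,0,0],[0.5,0.2,0.75,0,0,0]]]'
python3 - <<'E'
from h import *
print(arm.get_state()['eef_pos'],arm.get_state()['width']);snap('wrist','w10');snap('side','si10')
a=cv2.imread('pics/si10.png')[160:300,290:477]; cv2.imwrite('pics/si10c.png',cv2.resize(a,(800,599),interpolation=cv2.INTER_CUBIC))
E
```

```text
t: 20.5
eef_pos: [0.5165, -0.2696, 0.2029]
ee_rot: [3.142, -0.0, -3.058]
force: [-0.1, -0.5, 0.6]
width: 0.0646
t: 21.5
eef_pos: [0.6197, -0.2288, 0.3549]
ee_rot: [-3.14, 0.004, -3.056]
force: [-0.5, -0.3, -1.3]
width: 0.065
[ 0.61969685 -0.2287671   0.35487009] 0.06495971201326634
```

View pics/w10.png

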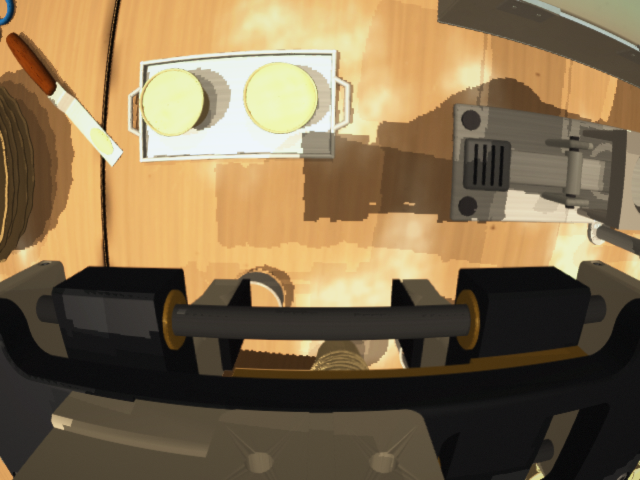

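View pics/si10c.png

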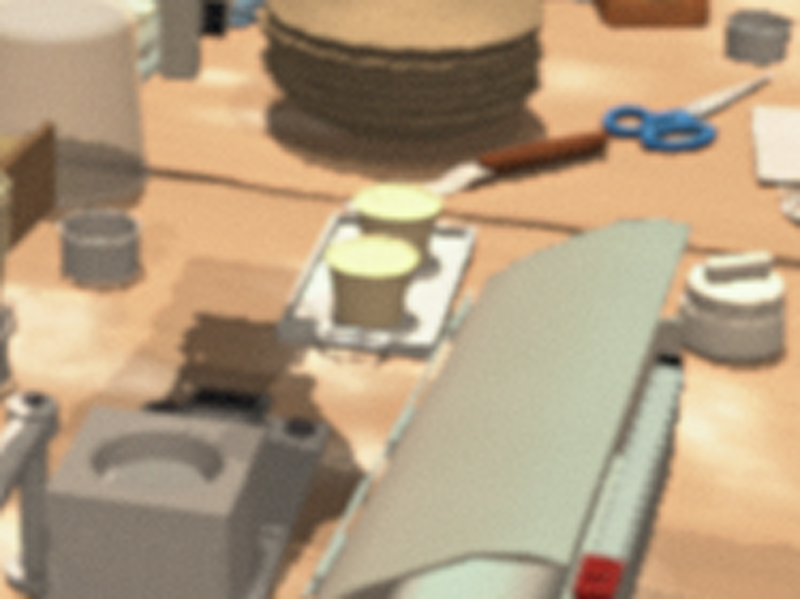

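```bash
python3 - <<'E'
from h import *
from geo import *
np.set_printoptions(precision=3,suppress=True)
for u in [(150,285),(310,210),(318,185),(135,270),(183,205),(245,178),(230,255)]: print(u,atz('scene',*u,.0),atz('scene',*u,.08))
s=W(.193,-.114); print('start',s)
for th,d,r in [(90,22,115),(75,19,115),(60,19,116),(45,19,117),(30,19,118),(15,19,118),(2,19,118),(0,18,118)]:
    a=np.radians(th); p=W(*(np.array([78,-64])+r*np.array([np.sin(a),np.cos(a)])+d*np.array([np.cos(a),-np.sin(a)]))/1000) 
    print(th,p,(p-s)/.2)
E
```

```text
(150, 285) [0.845 0.336 0.   ] [0.776 0.345 0.08 ]
(310, 210) [ 0.822 -0.131  0.   ] [ 0.755 -0.085  0.08 ]
(318, 185) [ 0.892 -0.211  0.   ] [ 0.82  -0.158  0.08 ]
(135, 270) [0.912 0.347 0.   ] [0.838 0.355 0.08 ]
(183, 205) [1.052 0.143 0.   ] [0.967 0.168 0.08 ]
(245, 178) [ 1.047 -0.056  0.   ] [ 0.962 -0.016  0.08 ]
(230, 255) [0.812 0.13  0.   ] [0.746 0.156 0.08 ]
start [0.639 0.206]
90 [0.611 0.203] [-0.139 -0.013]
75 [0.578 0.201] [-0.306 -0.023]
60 [0.548 0.192] [-0.454 -0.067]
45 [0.522 0.176] [-0.585 -0.148]
30 [0.5   0.153] [-0.693 -0.262]
15 [0.486 0.125] [-0.762 -0.401]
2 [0.481 0.099] [-0.791 -0.533]
0 [0.48  0.094] [-0.793 -0.559]
```

```bash
python3 -m inch '[[[0.05,0.3,0,0,0,0],[0.1,0.6,0,0,0,0],[0.1,0.9,0,0,0,0],[0.1,1,0,0,0,0]]]' 0 30
python3 -m inch '[[[0,0.3,0,0,0,0],[0,0.6,0,0,0,0],[0,0.9,0,0,0,0],[0,1,0,0,0,0],[0,1,0,0,0,0]]]'
python3 -m inch '[[[0,0.17,0,0,0,0],[0,0.17,0,0,0,0],[0,0.17,-0.15,0,0,0],[0,0.17,-0.3,0,0,0],[0,0.17,-0.44,0,0,0],[0,0.17,-0.44,0,0,0],[0,0.17,-0.44,0,0,0]]]'
python3 - <<'E'
from h import *
snap('wrist','w11')
E
```

```text
t: 22.1
eef_pos: [0.6353, -0.0272, 0.3533]
ee_rot: [3.141, -0.0, -3.056]
force: [0.2, 0.1, -0.5]
width: 0.0305
t: 22.72
eef_pos: [0.636, 0.1708, 0.3529]
ee_rot: [-3.141, -0.001, -3.057]
force: [-0.6, -0.3, 0.5]
width: 0.0005
t: 23.6
eef_pos: [0.637, 0.2034, 0.2663]
ee_rot: [3.142, 0.001, -3.059]
force: [-0.0, 0.3, 0.6]
width: 0.0002
```

View pics/w11.png

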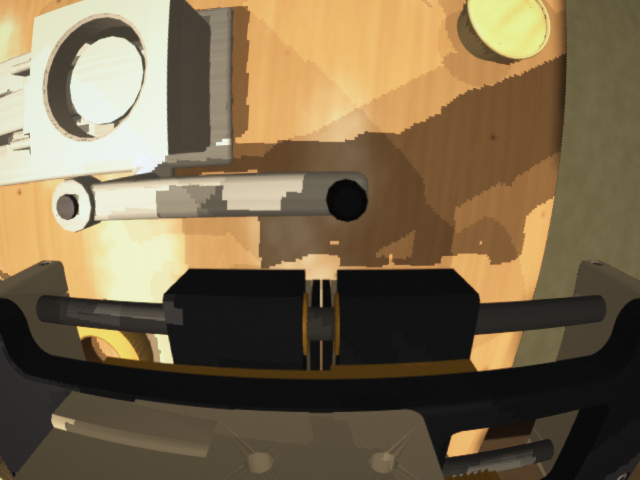

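Bar still aside (eye at 70,203; knob at 347,200), closed fingers just on its far side. Sweep it back.

```bash
python3 -m inch '[[[-0.07,-0.01,0,0,0,0],[-0.14,-0.01,0,0,0,0],[-0.22,-0.015,0,0,0,0],[-0.3,-0.02,0,0,0,0],[-0.38,-0.045,0,0,0,0],[-0.45,-0.065,0,0,0,0],[-0.52,-0.105,0,0,0,0],[-0.58,-0.145,0,0,0,0]]]'
python3 -m inch '[[[-0.06,-0.06,0,0,0,0],[-0.11,-0.115,0,0,0,0],[-0.145,-0.19,0,0,0,0],[-0.18,-0.25,0,0,0,0],[-0.195,-0.32,0,0,0,0]]]'
python3 -m inch '[[[-0.01,-0.025,0,0,0,0],[-0.01,-0.05,0,0,0,0],[-0.01,-0.05,0,0,0,0]]]'
```

```text
t: 24.65
eef_pos: [0.5195, 0.1749, 0.2651]
ee_rot: [3.141, 0.0, -3.058]
force: [0.3, -0.0, -0.3]
width: 0.0003
t: 25.28
eef_pos: [0.4811, 0.1105, 0.2651]
ee_rot: [3.142, 0.0, -3.058]
force: [0.6, 0.4, -1.0]
width: 0.0002
t: 25.65
eef_pos: [0.4796, 0.1012, 0.265]
ee_rot: [-3.141, -0.0, -3.058]
force: [-0.2, 0.2, 0.3]
width: 0.0004
```

```bash
python3 -m inch '[[[0,-0.02,0,0,0,0],[0,-0.02,0,0,0,0]]]'; python3 -m inch '[[[0,-0.015,0,0,0,0],[0,-0.015,0,0,0,0]]]'; python3 - <<'E'
from h import *
snap('side','si12')
a=cv2.imread('pics/si12.png')[200:340,240:427]; cv2.imwrite('pics/si12c.png',cv2.resize(a,(800,599),interpolation=cv2.INTER_CUBIC))
E
```

```text
t: 25.9
eef_pos: [0.4796, 0.0975, 0.265]
ee_rot: [3.141, 0.0, -3.058]
force: [-0.2, 1.0, -0.4]
width: 0.0005
t: 26.15
eef_pos: [0.4796, 0.0963, 0.2651]
ee_rot: [3.138, 0.002, -3.058]
force: [-4.5, 14.1, 0.3]
width: 0.0003
```

View pics/si12c.png

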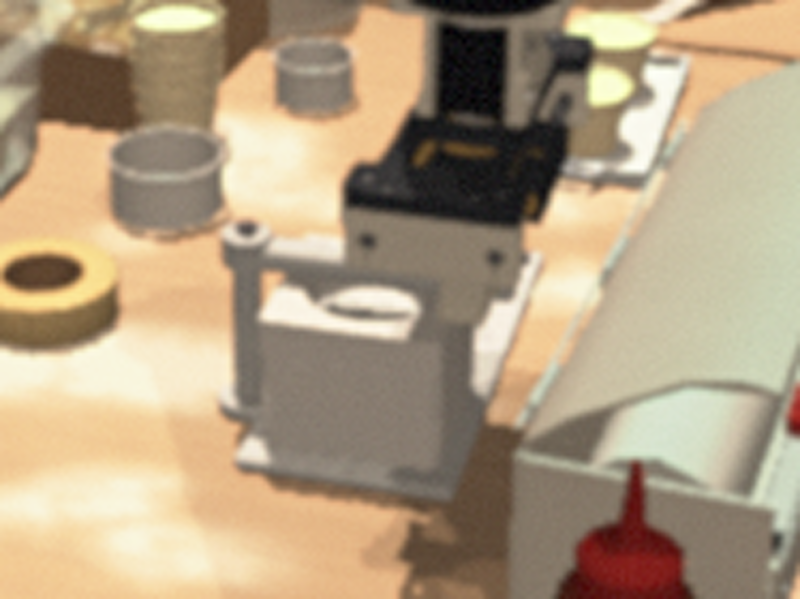

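At the stop (14 N). Back off +y, rise, look.

```bash
python3 -m inch '[[[0,0.12,0,0,0,0],[0,0.2,0.05,0,0,0],[0,0.2,0.3,0,0,0],[0.1,0.1,0.55,0,0,0],[0.4,-0.2,0.7,0,0,0],[0.75,-0.4,0.7,0,0,0],[0.75,-0.4,0.7,0,0,0],[0.75,-0.4,0.7,0,0,0]]]'
python3 -m inch '[[[0,-0.3,0,0,0,0],[0,-0.3,0,0,0,0],[0,-0.3,0,0,0,0]]]'
python3 - <<'E'
from h import *
print(arm.get_state()['eef_pos'])
snap('wrist','w13');snap('side','si13');snap('scene','sc13')
E
```

```text
t: 27.2
eef_pos: [0.6314, 0.0127, 0.4048]
ee_rot: [-3.141, -0.001, -3.061]
force: [-0.5, 0.6, -0.4]
width: 0.0006
t: 27.58
eef_pos: [0.629, -0.0454, 0.4055]
ee_rot: [3.141, 0.0, -3.058]
force: [-0.1, 0.6, -0.1]
width: 0.0002
[ 0.62900398 -0.04543922  0.40548051]
```

View pics/w13.png

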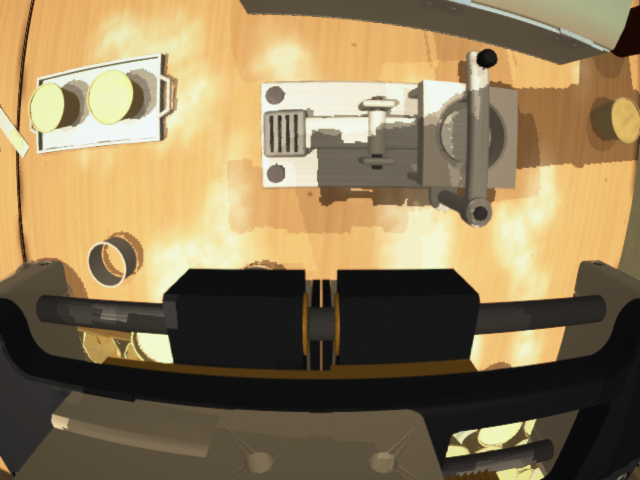

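View pics/si13.png

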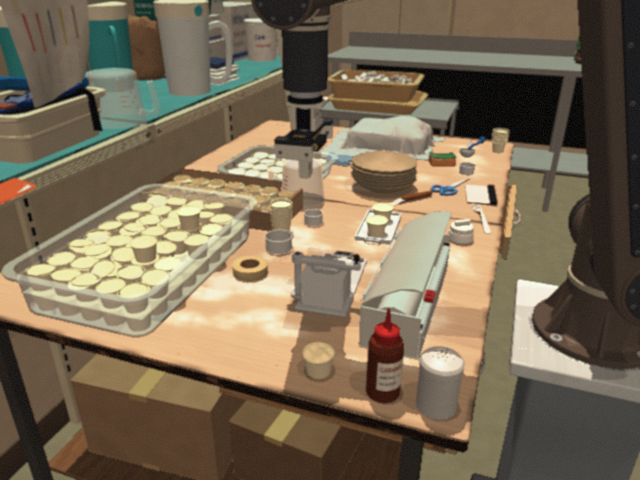

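```bash
python3 - <<'E'
from h import *
k=atz('wrist',487,59,.118); p=atz('wrist',479,211,.1); print(k,p,np.degrees(np.arctan2(k[1]-p[1],k[0]-p[0]))%360)
arm.job_done()
E
```

```text
[0.47626048 0.07067254 0.118     ] [0.59790571 0.08567858 0.1       ] 187.0324235065603
the job is handed in; nothing more can be done
```

The job is handed in at about 28 s. The cup is out of the stand and upright on the empty half of the tray, and the hold-down bar is back across the empty well.

- **Hold-down bar, swing aside:** I pushed it near its free end until it met its stop (about 19 N). The wrist picture showed it lying along the stand's +x.
- **Lift arm:** I pressed the tab down to its stop (about 32 N), and the cup rose clear of its well.
- **Cup:** I gripped it at 12 N and lowered it onto the tray until it touched the floor at about 6 N. It was released with the jaws opened only to 65 mm, to keep clear of the other cup.
- **Hold-down bar, swing back:** I pushed it back until it met its stop at about 14 N.

**Last checks:** the pictures showed the cup upright beside the other one. The cup already on the tray and the other things looked where they stood; I judged this by eye rather than measuring. The gripper was clear of everything.

**One small disagreement:** the bar's direction measured 187.0° in the last picture, against about 185.2–185.6° expected from my stand fits. That is within the few-pixel error of the fits, and the push force showed it had reached its stop.

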